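# Lock the selector hub of a wine transfer pump

## Robot

A 7-joint arm with a two-finger parallel gripper is mounted at the origin on the work surface. World frame = base frame: x ahead of the robot, y to its left, z up, the work surface at z = 0. Lengths are in m, angles in rad, forces in N, time in s.
With the tool pointing down it reaches from about 0.425 to 0.875 m from the base axis. Payload 8.4 kg.
Tool frame: the origin (TCP) lies on the centre line of the jaws, within the pads' length; the fingertips stand 22 mm ahead of it and the grasp point (between the pads) lies 3 mm ahead of it (ctrl.tip_reach is the z of the fingertips in the tool frame, in m); z points along the fingers, y is the line along which they close (so a half turn about z gives the same grasp; the last joint's range is limited). The gripper opens to 87 mm and grips with 3 to 60 N. Pads are 19 mm wide; open, the fingers measure 117 mm over their backs; the gripper's body (75 mm by 190 mm) begins 51 mm behind the grasp point.
Start: joints at [-1.388, 0.333, 0.04, 1.465, -0.013, 1.343, -0.059], TCP at [0.181, 0.624, 0.245] pointing down, gripper open.
Joint ranges: [-2.58, 2.58], [-0.38, 2.09], [-1.3, 1.39], [0.25, 2.4], [-1.5, 4.64], [0.08, 2.09], [-2.65, 2.65]. Speed limits (rad/s): [2.22, 2.22, 2.79, 2.79, 3.14, 3.14, 3.14].

## Interface

Orientations are given as a 3x3 rotation matrix whose columns are the frame's x, y, z axes.
In Python, from station import ctrl, viewer, order gives the robot as it stands.
- The arm moves only by the tool play_rows, never from a script. Its argument "targets" is one flat list of numbers, 7 for each row, row after row: the shift along the tool's x, y, z as a fraction of full scale, then the turn, a rotation vector about the tool's x, y, z as a fraction of full scale, then the closure, from -1 (fully open) to 1 (shut), so that 0 is half open. A call has 1 to 12 rows; each row shifts and turns the commanded pose from where the row before left it, along the tool's axes as they then stand; what a row does not reach is not made up. Full scale, the value 1, is 50 cm for a shift and 4 degrees for a turn. A row lasts 1/12 s, in which the tool goes at most 41.7 mm and 7.16 degrees, less where a joint would pass 70% of its speed; a pose out of reach is approached as far as the arm can. A call with a number of a shift or a turn outside -1 to 1 is refused whole. A call with a gripper value outside its range is refused whole. The fingers move at their own pace and stop on an object; "force" is the grip in N (left out, the last holds). Time passes only in rows, so rows that do not move let the fingers close. It gives the time, the measured TCP pose, the force, the opening and the grip force at its end, in the units of the state.
- ctrl.state(): the state, without advancing time (a new reading comes with each control period).
- viewer.snapshot(name): name is "scene" or "top" or "wrist"; returns the picture (420x560x3 uint8, red, green, blue); there is no depth.
- viewer.camera_params(name): a dict with "fov_y" (degrees; the focal length in pixels is half the picture's height over the tangent of half this angle, whatever the lens; pixels are square), "cx", "cy" (the principal point, pixels), "k1" (the pictures are not rectified: a ray, as slopes to the right and down, at radius r is drawn at 1 + k1 r^2 times it, then the intrinsics apply), "xyz" and "rotation" of the camera in the world. Camera axes: x right, y down, z forward; pixel columns grow to the right and rows downward; lengths in m; the calibration is good to about 2 mm. A picture is of the moment at which its call begins: read the wrist's pose just before it. camera_params takes no time and is no camera call; for the wrist camera it gives the pose at the moment of the call.
- order.hand_in(): hands the job in; it is judged then, once.
The state is a dict: "time": time; "q": joint angles; "qd": joint speeds; "joint_efforts": joint torques, N m; "tcp_pos": TCP position; "orientation": TCP orientation; "wrist_force": force on the tool from outside, world axes, zero at the start; "moment": the same for the moment, N m; "opening": finger opening in m; "grip_force": force on a finger pad.
Only numpy, scipy, OpenCV 4.12 (cv2) and the standard library are available. Lean on these libraries where they do the work, as an engineer would, in place of code of your own. Each camera call takes 0.05 s, during which the arm holds its last target. There are 200 camera calls.

## Task

Lock off the wine transfer pump for storage: turn the blue selector hub on its sloped face until the hub's keyway lines up with the black guide slot beside it, then swing the keeper bar down by its red pad, through the slot and into the keyway, until it clicks fully shut. Let go of everything, and leave the bottle, the jar and the carton undisturbed.

Things in the scene. Friction and masses are not known exactly. Their poses are not given: they have to be found in the camera images.
- pump: Grey bench-top pump console, 340 mm wide (its y), bolted to the table, green motor behind it (+x side). Origin: centre of the underside; z up. Its aluminium face slopes: the normal leans 30 degrees from vertical towards the pump's -x. On the face, for an operator on the -x side: hub on the right, then guide slot, detent block and keeper hinge in a row to its left. It does not move.
- slot (a point): Centre of the guide slot, between two black blocks (30 mm long, 20 mm high above the face, slot 18 mm wide) on the face, 83 mm from the hub's axis. Its axes are the face's: x up the slope, y along the slot from the hub's axis towards the keeper hinge, z straight out of the face. The point lies 14 mm above the face.
- hub (a joint): Turn of the hub in rad about the face's normal; 0 when the keyway lines up with the slot, positive counter-clockwise seen looking at the face. At the start it is positive (0.5 to 1.4), so it must be turned clockwise. It turns freely from -2.2 to 2.2 with light friction (0.15 N m) and stays where it is left.
- hub_grip (a point): Point on the hub's axis 42 mm above the face, in the black grip bar: 84 mm long, 18 mm thick, flat sides 24 to 56 mm above the face. Below it the hub is a blue disc 120 mm across, its top 24 mm above the face. Axes turn with the hub: z out of the face, y along the bar towards the keyway (a white line on the bar shows this end), x across the bar.
- keyway (a point): Middle of the keyway: a notch 19 mm wide and 20 mm deep cut in the rim of the hub, open outwards and on top, flanked by two white marks, a yellow plate showing through it; the point is 50 mm from the hub's axis, 14 mm above the face. Axes as for hub_grip.
- keeper (a joint): Swing of the keeper bar, rad: 0 fully shut (flat along the slot), positive as its free end rises; starts at 0.7 to 1.25. Friction (0.11 N m) holds it anywhere. A sprung brass ball 70 mm from the hinge resists from 0.25 rad, is passed near 0.12 and then holds the bar shut: about 5 N on the pad suffice; 0 is a hard stop. With the hub misaligned the bar lands on the disc at about 0.13.
- keeper_hinge (a point): Axis of the keeper's hinge, 185 mm from the hub's axis and 14 mm above the face, between two steel ears 28 mm high; the hinge axis runs along the face's x. Axes are those of slot.
- keeper_pad (a point): Middle of the outer surface of the red press pad (30 mm wide across the bar, 32 mm along it), 102 mm from the hinge along the bar and 21.5 mm off the bar's axis, on the side that faces up when shut. The bar is a steel round of 14 mm diameter, 140 mm from hinge to tip. Axes move with the bar: z out of the pad, y along the bar from the tip to the hinge.
- bottle: Bystander: full green wine bottle, 74 mm diameter, 290 mm tall, standing. Origin: centre of its base.
- jar: Bystander: amber jar, 84 mm diameter, 110 mm tall, standing. Origin: centre of its base.
- carton: Bystander: cardboard carton, 70 x 90 x 130 mm tall, standing. Origin: centre of its base.

How it is judged:
By the outcome, as a careful person would: the job done as asked, in the order asked, and still so for the second after the job is handed in, with the robot touching nothing.
It also fails if it takes over 45 s, if anything falls off the work surface, if the arm or the gripper's body presses on something with over 40 N, if the wrist force passes 120 N, or if a joint passes its speed limit or range.

## Working session

There is one attempt and no reset: what is moved stays moved. The work goes in short steps, Python scripts to look and compute and a tool call to move; the robot and the scene stay as the last step left them, time stands still between calls to the robot, and variables do not carry over. Pictures are saved under pics/ and viewed, at most 11 in all, crops included, and the job is handed in when it is done.

Besides the shell and the picture viewer there is one more tool, called as a command line: name --argument value ..., lists and objects as JSON in quotes. play_rows: Moves the arm, as the interface text tells. Its arguments: {"type":"object","properties":{"targets":{"type":"array","items":{"type":"number","minimum":-1,"maximum":1}},"force":{"type":"number"}},"required":["targets"]}

```bash
mkdir -p pics
python3 - <<'E'
from station import ctrl,viewer
import cv2,numpy as np
for n in("scene","top"):
    im=viewer.snapshot(n); cv2.imwrite(f"pics/{n}0.png",im[:,:,::-1]); 
    print(n,viewer.camera_params(n))
print(viewer.camera_params("wrist")); print(ctrl.state(),ctrl.tip_reach)
E
```

```text
scene {'fov_y': 55.591319159056304, 'cx': 276.282387043887, 'cy': 207.38799537858392, 'k1': -0.0422237053761154, 'xyz': array([ 1.12357445, -0.56337973,  0.70870085]), 'rotation': array([[ 0.75819136,  0.37272795, -0.53499508],
       [ 0.65202766, -0.43643783,  0.61998545],
       [-0.00240619, -0.8188992 , -0.57393232]])}
top {'fov_y': 57.20996609503603, 'cx': 277.3328624151696, 'cy': 209.1969015741051, 'k1': -0.03633210696230886, 'xyz': array([0.52316643, 0.05212986, 1.0049221 ]), 'rotation': array([[ 0.01501145, -0.99707173,  0.07498413],
       [-0.99987427, -0.01458586,  0.00622015],
       [-0.00510823, -0.07506808, -0.99716533]])}
{'fov_y': 65.82673211632485, 'cx': 283.3523758228267, 'cy': 206.7682075806023, 'k1': -0.02620138881413442, 'xyz': array([0.09909758, 0.64732142, 0.38407418]), 'rotation': array([[ 0.2783347 ,  0.91445347,  0.29377653],
       [ 0.96048318, -0.26456157, -0.08648258],
       [-0.00136231,  0.30623852, -0.95195384]])}
{'time': 0.1, 'q': array([-1.38821832,  0.33381814,  0.03988138,  1.46619445, -0.01339134,
        1.34329768, -0.05848397]), 'qd': array([-0.00075386, -0.00335065,  0.0001314 , -0.00067277, -0.00223819,
       -0.00092702,  0.00106885]), 'joint_efforts': array([ 4.09326531e-03, -6.57814121e+01,  1.33969333e+00, -4.04707289e+01,
       -5.98331890e-02,  4.09527705e-02,  5.56889540e-05]), 'tcp_pos': array([0.18066183, 0.62397472, 0.24375691]), 'orientation': array([[-9.60561073e-01,  2.78068939e-01, -2.99722329e-04],
       [ 2.78069080e-01,  9.60560029e-01, -1.42044936e-03],
       [-1.07081557e-04, -1.44777187e-03, -9.99998946e-01]]), 'wrist_force': array([-0.2496989 ,  1.1163835 , -0.08501008]), 'moment': array([-0.01733975, -0.00574846,  0.03112014]), 'grip_force': 0.0, 'opening': 0.08705746826577779} 0.022
```

View pics/scene0.png

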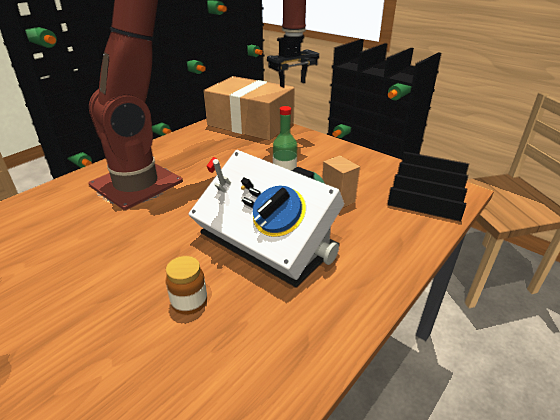

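View pics/top0.png

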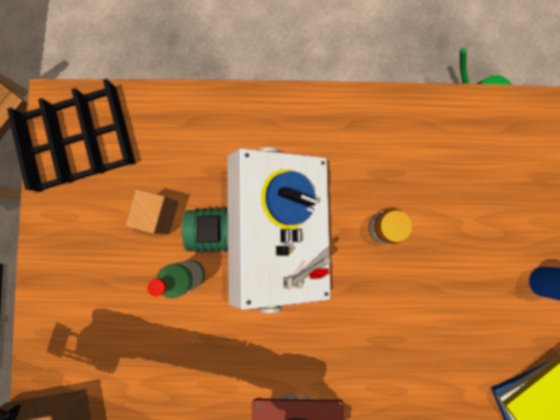

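The scene view shows the hub at about (275,208), keeper pad (211,163) and face screws (237,154), (331,191), (194,211), (286,262). In the top view the same screws are at about (247,155), (324,162), (249,302), (326,294), the blue disc is near (290,198) and the red pad is at (318,273). I'll triangulate from these.

```bash
cat > h.py <<'E'
import numpy as np,cv2
from station import ctrl,viewer
def K(p):
    f=210/np.tan(np.radians(p['fov_y']/2)); return np.array([[f,0,p['cx']],[0,f,p['cy']],[0,0,1.]]),np.array([p['k1'],0,0,0.])
def ray(p,uv):
    k,d=K(p); s=cv2.undistortPoints(np.array(uv,float).reshape(-1,1,2),k,d).reshape(-1,2)
    r=np.c_[s,np.ones(len(s))]@np.array(p['rotation']).T
    return r/np.linalg.norm(r,axis=1)[:,None]
def tri(ps,uvs):
    A=np.zeros((3,3));b=np.zeros(3);L=[]
    for p,uv in zip(ps,uvs):
        r=ray(p,uv)[0];M=np.eye(3)-np.outer(r,r);A+=M;b+=M@p['xyz'];L.append((M,p['xyz']))
    x=np.linalg.solve(A,b); return x,max(np.linalg.norm(M@(x-c)) for M,c in L)*1e3
def plane(p,uv,pt,n):
    r=ray(p,uv); t=((pt-p['xyz'])@n)/(r@n); return p['xyz']+t[:,None]*r
def proj(p,X):
    k,d=K(p);R=np.array(p['rotation']).T
    return cv2.projectPoints(np.array(X,float).reshape(-1,1,3),cv2.Rodrigues(R)[0],-R@p['xyz'],k,d)[0].reshape(-1,2)
def blob(mask,c,r):
    u,v=c; m=np.zeros_like(mask);m[max(0,v-r):v+r+1,max(0,u-r):u+r+1]=1
    ys,xs=np.nonzero(mask*m>0); return np.array([xs.mean(),ys.mean()]),len(xs)
def dark(g,c,r):
    u,v=c;w=g[v-r:v+r+1,u-r:u+r+1].astype(float);d=np.clip(np.median(w)-25-w,0,None)
    Y,X=np.mgrid[v-r:v+r+1,u-r:u+r+1];return np.array([(X*d).sum(),(Y*d).sum()])/d.sum()
E
python3 - <<'E'
from h import *
np.set_printoptions(precision=4,suppress=True)
I={n:cv2.imread(f"pics/{n}0.png") for n in("scene","top")};P=[viewer.camera_params(n) for n in("scene","top")]
S=[(331,191),(237,154),(286,262),(194,211)];T=[(247,155),(249,302),(324,162),(326,294)]
G={n:cv2.cvtColor(I[n],cv2.COLOR_BGR2GRAY) for n in I}
X=[]
for s,t in zip(S,T):
    a=dark(G["scene"],s,3);b=dark(G["top"],t,3);x,e=tri(P,[a,b]);X.append(x);print(a,b,x,e)
X=np.array(X);c=X.mean(0);n=np.linalg.svd(X-c)[2][2];n*=np.sign(n[2]);print(c,n,np.degrees(np.arccos(n[2])),np.degrees(np.arctan2(-n[1],-n[0])))
for a,b in((0,1),(2,3),(0,2),(1,3)):print(X[b]-X[a],np.linalg.norm(X[b]-X[a]))
for k,im in I.items():
    h=cv2.cvtColor(im,cv2.COLOR_BGR2HSV)
    r=(((h[...,0]<6)|(h[...,0]>174))&(h[...,1]>170)&(h[...,2]>90)).astype(np.uint8)
    y=((h[...,0]>25)&(h[...,0]<34)&(h[...,1]>150)&(h[...,2]>120)).astype(np.uint8)
    bl=((h[...,0]>100)&(h[...,0]<125)&(h[...,1]>150)).astype(np.uint8)
    for nm,m in(("red",r),("blue",bl)):
        q=cv2.connectedComponentsWithStats(m);print(k,nm,[(q[2][i].tolist(),q[3][i].round(1).tolist()) for i in range(1,q[0]) if q[2][i][4]>15])
E
```

```text
[330.565 191.13 ] [246.5561 154.7105] [0.6999 0.1248 0.1962] 0.4934420140068972
[235.96   153.4934] [248.361  301.8593] [0.3907 0.1145 0.1968] 0.30471194168926
[285.6171 261.0997] [324.6533 162.3511] [ 0.7064 -0.0518  0.0993] 2.149384602671045
[193.0797 210.8956] [325.936  293.6628] [ 0.396  -0.0582  0.097 ] 0.31350531103622464
[0.5482 0.0324 0.1473] [ 0.0108 -0.4904  0.8714] 29.37778628302366 91.25570386916971
[-0.3092 -0.0103  0.0006] 0.30934528566172415
[-0.3104 -0.0064 -0.0023] 0.31048315595165366
[ 0.0065 -0.1766 -0.0969] 0.2015777770615519
[ 0.0053 -0.1727 -0.0998] 0.19956026938394156
scene red [([280, 106, 11, 9, 93], [284.9, 110.0]), ([207, 157, 10, 16, 62], [210.9, 164.2])]
scene blue [([178, 122, 17, 7, 19], [185.8, 125.0]), ([364, 146, 20, 7, 20], [373.5, 148.8]), ([252, 186, 49, 46, 1246], [278.6, 210.0])]
top red [([310, 269, 20, 9, 127], [318.7, 272.7]), ([148, 279, 18, 17, 238], [156.3, 286.9]), ([299, 403, 14, 14, 59], [305.0, 410.0]), ([308, 405, 33, 15, 140], [324.1, 412.5])]
top blue [([267, 173, 47, 50, 1513], [288.1, 197.8]), ([531, 268, 29, 31, 743], [546.3, 281.9]), ([493, 375, 30, 18, 112], [504.7, 384.7]), ([502, 410, 6, 10, 18], [504.6, 415.6])]
```

```bash
cat >> h.py <<'E'
np.set_printoptions(precision=4,suppress=True)
YAW=np.radians(91.5); C=np.array([0.5482,0.0324,0.1473])
def face(yaw):
    px=np.array([np.cos(yaw),np.sin(yaw),0]);y=np.array([-np.sin(yaw),np.cos(yaw),0])
    n=np.cos(np.pi/6)*np.array([0,0,1])-.5*px; return np.c_[np.cross(y,n),y,n]
F=face(YAW)
def go(pos,R):
    s=ctrl.state();O=s['orientation']
    print("shift in tool axes/0.5:",O.T@(pos-s['tcp_pos'])/.5,"turn deg/4:",np.degrees(cv2.Rodrigues(O.T@R)[0].ravel())/4)
E
python3 - <<'E'
from h import *
P=[viewer.camera_params(n) for n in("scene","top")]
for nm,p,uv in(("top",P[1],(290.5,198)),("scene",P[0],(276.5,209))):
    x=plane(p,[uv],C+.018*F[:,2],F[:,2])[0];print(nm,x,F.T@(x-C))
    H=x if nm=="top" else (H+x)/2
H=H-F[:,2]*(F[:,2]@(H-C));print("hub foot",H)
x,e=tri(P,[(210.9,164.2),(318.7,272.7)]);v=F.T@(x-H);print("pad",x,e,v,"keeper",np.arctan2(v[2]-14e-3,.185-v[1]))
R=np.c_[F[:,0],-F[:,1],-F[:,2]]
go(H+.04*F[:,1]+.2*F[:,2],R); print(H+.04*F[:,1]+.2*F[:,2])
E
```

```text
top [0.6113 0.0289 0.1651] [ 0.0044 -0.063   0.018 ]
scene [0.6183 0.0229 0.1616] [-0.0027 -0.0698  0.018 ]
hub foot [0.6146 0.0349 0.1477]
pad [ 0.4559 -0.0271  0.2455] 1.6171018813018023 [-0.0012  0.1603  0.1136] keeper 1.3276826876093695
shift in tool axes/0.5: [-1.1456 -1.1054 -0.1527] turn deg/4: [-4.7462  6.4817 17.647 ]
[ 0.5772 -0.0661  0.3209]
```

play_rows --targets '[0,0,-0.08,0,0,0,-1,0,0,-0.08,0,0,0,-1,0,0,-0.08,0,0,0,-1,0,0,-0.08,0,0,0,-1,-0.057,-0.055,0,0,0,0,-1,-0.057,-0.055,0,0,0,0,-1,-0.057,-0.055,0,0,0,0,-1,-0.057,-0.055,0,0,0,0,-1,-0.057,-0.055,0,0,0,0,-1,-0.057,-0.055,0,0,0,0,-1,-0.057,-0.055,0,0,0,0,-1,-0.057,-0.055,0,0,0,0,-1]'

```text
time: 1.1
tcp_pos: [0.3392, 0.3476, 0.4043]
orientation: [[-0.961, 0.278, -0.0], [0.278, 0.961, -0.0], [0.0, -0.0, -1.0]]
wrist_force: [0.8, 0.9, 0.7]
opening: 0.0875
grip_force: 0.0
```

play_rows --targets '[-0.057,-0.055,0,0,0,0,-1,-0.057,-0.055,0,0,0,0,-1,-0.057,-0.055,0,0,0,0,-1,-0.057,-0.055,0,0,0,0,-1,-0.057,-0.055,0,0,0,0,-1,-0.057,-0.055,0,0,0,0,-1,-0.057,-0.055,0,0,0,0,-1,-0.057,-0.055,0,0,0,0,-1,-0.057,-0.055,0,0,0,0,-1,-0.057,-0.055,0,0,0,0,-1,-0.057,-0.055,0,0,0,0,-1,-0.057,-0.055,0,0,0,0,-1]'

```text
time: 2.1
tcp_pos: [0.5758, -0.0642, 0.4046]
orientation: [[-0.961, 0.277, 0.0], [0.277, 0.961, 0.0], [-0.0, 0.0, -1.0]]
wrist_force: [0.7, 1.1, 0.4]
opening: 0.0871
grip_force: 0.0
```

Run:
```python
from h import *
print(ctrl.state()['q'],ctrl.state()['tcp_pos'])
go(np.array([ 0.5772,-0.0661,0.3209]),np.c_[F[:,0],-F[:,1],-F[:,2]])
```

```text
[-0.6279  0.1784  0.7917  1.3942 -0.127   1.6206  1.4391] [ 0.5758 -0.0642  0.4046]
shift in tool axes/0.5: [-0.0037 -0.003   0.1675] turn deg/4: [-4.7263  6.4679 17.6628]
```

play_rows --targets '[0,0,0.08,0,0,0,-1,0,0,0.08,0,0,0,-1,0,0,0,-0.236,0.323,0.883,-1,0,0,0,-0.236,0.323,0.883,-1,0,0,0,-0.236,0.323,0.883,-1,0,0,0,-0.236,0.323,0.883,-1,0,0,0,-0.236,0.323,0.883,-1,0,0,0,-0.236,0.323,0.883,-1,0,0,0,-0.236,0.323,0.883,-1,0,0,0,-0.236,0.323,0.883,-1,0,0,0,-0.236,0.323,0.883,-1,0,0,0,-0.236,0.323,0.883,-1]'

```text
time: 3.1
tcp_pos: [0.5752, -0.0624, 0.3242]
orientation: [[-0.605, 0.791, -0.093], [0.753, 0.606, 0.256], [0.259, 0.085, -0.962]]
wrist_force: [1.2, -0.5, -0.6]
opening: 0.0869
grip_force: 0.0
```

play_rows --targets '[0,0,0,-0.236,0.323,0.883,-1,0,0,0,-0.236,0.323,0.883,-1,0,0,0,-0.236,0.323,0.883,-1,0,0,0,-0.236,0.323,0.883,-1,0,0,0,-0.236,0.323,0.883,-1,0,0,0,-0.236,0.323,0.883,-1,0,0,0,-0.236,0.323,0.883,-1,0,0,0,-0.236,0.323,0.883,-1,0,0,0,-0.236,0.323,0.883,-1,0,0,0,-0.236,0.323,0.883,-1,0,0,0,0,0,0,-1,0,0,0,0,0,0,-1]'

```text
time: 4.1
tcp_pos: [0.5751, -0.0627, 0.3243]
orientation: [[-0.023, 1.0, -0.014], [0.866, 0.027, 0.499], [0.499, -0.0, -0.867]]
wrist_force: [-0.6, 0.9, 0.9]
opening: 0.0872
grip_force: 0.0
```

Run:
```python
from h import *
import pickle
p=viewer.camera_params("wrist");im=viewer.snapshot("wrist");cv2.imwrite("pics/w1.png",im[:,:,::-1]);pickle.dump(p,open("w1.pkl","wb"))
print(ctrl.state()['q'],ctrl.state()['tcp_pos'],F.T@p['xyz'])
```

```text
[-0.3967  0.3736  0.9458  1.5116 -0.7354  1.7092  0.597 ] [ 0.5753 -0.0624  0.3244] [ 0.1794 -0.5731  0.4601]
```

View pics/w1.png

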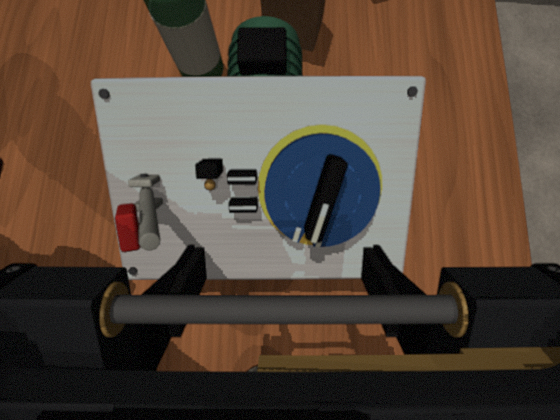

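Wrist view: disc centred at about (321,188), bar from (338,158) to its white-line end at (320,235), with the keyway's white mark at (298,235). The slot blocks are at (242,176) and (243,205), the keeper tip is at (149,240) with its pad at (128,228), and three screws are visible at (104,94), (412,91) and (133,271). Next is the fine measurement.

```bash
cat > m.py <<'E'
from h import *
import pickle
from scipy.optimize import least_squares
w=pickle.load(open("w1.pkl","rb"));P=[viewer.camera_params(n) for n in("scene","top")]+[w]
im=cv2.imread("pics/w1.png");g=cv2.cvtColor(im,cv2.COLOR_BGR2GRAY)
S=[(330.6,191.1),(236,153.5),(193.1,210.9)];T=[(246.6,154.7),(248.4,301.9),(325.9,293.7)]
X=[]
for s,t,u in zip(S,T,[(412,91),(104,94),(133,271)]):
    c=dark(g,u,6 if u[0]!=133 else 5);x,e=tri(P,[s,t,c]);X.append(x);print(c,x,e)
X=np.array(X);d=X[1]-X[0];print("yaw",np.degrees(np.arctan2(d[1],d[0]))-90+360, "slope n",np.cross(X[1]-X[0],X[2]-X[1])/np.linalg.norm(np.cross(X[1]-X[0],X[2]-X[1])))
print("heights along n",(X-C)@F[:,2])
h=cv2.cvtColor(im,cv2.COLOR_BGR2HSV)
bl=((h[...,0]>95)&(h[...,0]<130)&(h[...,1]>120)&(h[...,2]>40)).astype(np.uint8);bl[:,:250]=0;bl[:,400:]=0;bl[260:]=0
q=max(cv2.findContours(bl,0,1)[0],key=cv2.contourArea);hull=cv2.convexHull(q).reshape(-1,2)
n0=((X-C)@F[:,2]).mean()
Q=(plane(w,q.reshape(-1,2),C+(n0+.024)*F[:,2],F[:,2])-C)@F
hp=(plane(w,hull,C+(n0+.024)*F[:,2],F[:,2])-C)@F
f=least_squares(lambda p:np.hypot(hp[:,0]-p[0],hp[:,1]-p[1])-p[2],[0,-.065,.06],loss='soft_l1',f_scale=.001);print("disc wrist",f.x,np.abs(f.fun).max())
for nm,i in(("top",1),("scene",0)):
    I=cv2.imread(f"pics/{nm}0.png");hh=cv2.cvtColor(I,cv2.COLOR_BGR2HSV);b=((hh[...,0]>95)&(hh[...,0]<130)&(hh[...,1]>120)).astype(np.uint8)
    b[:,:240]=0;b[:,330:]=0;b[:160]=0;b[250:]=0
    q=max(cv2.findContours(b,0,1)[0],key=cv2.contourArea);hl=cv2.convexHull(q).reshape(-1,2)
    a=(plane(P[i],hl,C+(n0+.024)*F[:,2],F[:,2])-C)@F
    f=least_squares(lambda p:np.hypot(a[:,0]-p[0],a[:,1]-p[1])-p[2],[0,-.065,.06],loss='soft_l1',f_scale=.001);print("disc",nm,f.x,np.abs(f.fun).max())
dk=((g<40)).astype(np.uint8);dk[:,:295]=0;dk[:,355:]=0;dk[:145]=0;dk[248:]=0
q=max(cv2.findContours(dk,0,1)[0],key=cv2.contourArea)
a=((plane(w,q.reshape(-1,2),C+(n0+.056)*F[:,2],F[:,2])-C)@F)[:,:2]*1e3
print("bar rect mm (xf,yf)",cv2.minAreaRect(a.astype(np.float32)),cv2.boxPoints(cv2.minAreaRect(a.astype(np.float32))))
E
python3 m.py
python3 - <<'E'
import cv2
cv2.imwrite("pics/w1c.png",cv2.resize(cv2.imread("pics/w1.png")[110:270,100:400],None,fx=2.6,fy=2.6,interpolation=2))
E
```

```text
[411.4163  91.3206] [0.6994 0.1251 0.1958] 0.8168603949723081
[104.5393  93.7022] [0.3906 0.1144 0.1968] 0.5877850886791283
[132.8003 270.4623] [ 0.3957 -0.0581  0.0969] 0.5241168611191295
yaw 91.98283269419028 slope n [ 0.0201 -0.5004  0.8655]
heights along n [-0.0024 -0.0002 -0.0004]
disc wrist [ 0.002  -0.0631  0.0584] 0.0011814389096065567
disc top [ 0.0064 -0.0635  0.0588] 0.003545710745543884
disc scene [-0.0032 -0.0701  0.0631] 0.007237915154735722
bar rect mm (xf,yf) ((2.9809913635253906, -63.654335021972656), (28.6604061126709, 86.4599609375), 73.34151458740234) [[-42.5426 -64.9905]
 [ 40.2886 -89.7757]
 [ 48.5046 -62.3181]
 [-34.3267 -37.533 ]]
```

View pics/w1c.png

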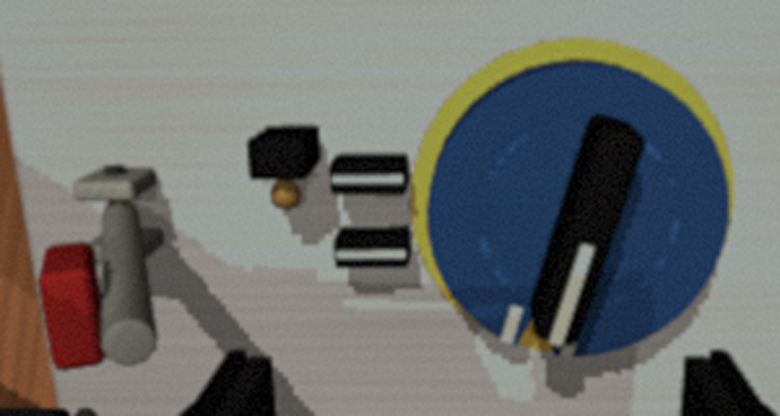

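```bash
cat >> h.py <<'E'
F=face(np.radians(91.7)); H=C+F@np.array([.003,-.0635,-.0008])  # hub axis at the face
def pose(theta,z,dx=0,dy=0):
    c,s=np.cos(theta),np.sin(theta);hx=c*F[:,0]+s*F[:,1];yh=-s*F[:,0]+c*F[:,1]
    return H+F@np.array([dx,dy,z]),np.c_[-yh,-hx,-F[:,2]]
E
python3 - <<'E'
from h import *
import pickle
w=pickle.load(open("w1.pkl","rb"))
v=(plane(w,[(150,240.5)],H,F[:,0])[0]-H)@F;print(v,"k",np.arctan2(v[2]-.014,.185-v[1]),np.hypot(v[2]-.014,.185-v[1]))
print((w['xyz']-H)@F)
uv=np.array([[411.4,91.3],[104.5,93.7],[132.8,270.5],[227.5+6,181.5],[243,208],[242,179.5]])
print((plane(w,uv[:3],H,F[:,2])-H)@F);print("block top hilites",(plane(w,uv[4:],H+.02*F[:,2],F[:,2])-H)@F)
print(H);go(*pose(1.28,.15))
E
```

```text
[0.     0.1283 0.1449] k 1.162018207017637 0.14260570861383529
[0.0871 0.0396 0.3424]
[[ 0.0976 -0.0891  0.    ]
 [ 0.0967  0.2192  0.    ]
 [-0.1027  0.2192  0.    ]]
block top hilites [[-0.0183  0.0817  0.02  ]
 [ 0.0122  0.0815  0.02  ]]
[0.6116 0.0373 0.1481]
shift in tool axes/0.5: [-0.0054  0.0784  0.1039] turn deg/4: [0.0153 0.0185 4.1436]
```

play_rows --targets '[-0.002,0.026,0.035,0,0,0,-1,-0.002,0.026,0.035,0,0,0,-1,-0.002,0.026,0.034,0,0,0,-1,0,0,0,0,0,0.83,-1,0,0,0,0,0,0.83,-1,0,0,0,0,0,0.83,-1,0,0,0,0,0,0.83,-1,0,0,0,0,0,0.82,-1,0,0,0,0,0,0,-1]'

```text
time: 4.9
tcp_pos: [0.6139, -0.0374, 0.2778]
orientation: [[0.264, 0.964, -0.014], [0.838, -0.222, 0.499], [0.478, -0.143, -0.867]]
wrist_force: [1.3, -0.3, 0.2]
opening: 0.0868
grip_force: 0.0
```

Run:
```python
from h import *
import pickle
p=viewer.camera_params("wrist");im=viewer.snapshot("wrist");cv2.imwrite("pics/w2.png",im[:,:,::-1]);pickle.dump(p,open("w2.pkl","wb"))
print(ctrl.state()['q'],(p['xyz']-H)@F);go(*pose(1.28,.15))
cv2.imwrite("pics/w2c.png",cv2.resize(im[60:300,80:480,::-1],None,fx=2,fy=2,interpolation=2))
```

```text
[-0.4197  0.4835  0.9579  1.5071 -0.8266  1.6625  0.3348] [ 0.0812 -0.0242  0.2901]
shift in tool axes/0.5: [-0.0001 -0.     -0.0004] turn deg/4: [0.0148 0.0178 0.017 ]
```

View pics/w2c.png

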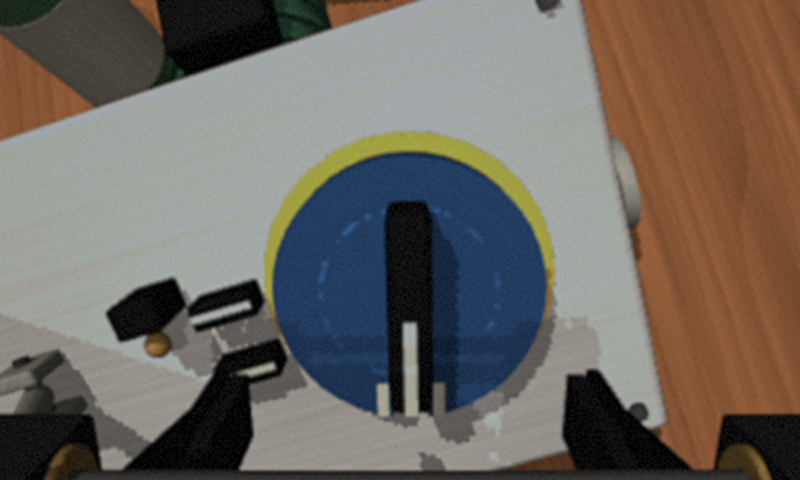

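The w2 crop shows the bar vertical, x from 386 to 431, midway between the fingertips (250 and 567), so the grasp is aligned. I'll refine the axis from this view.

Run:
```python
from h import *
import pickle
from scipy.optimize import least_squares
for nm,box in(("w1",(250,400,100,260)),("w2",(200,370,120,275))):
    w=pickle.load(open(nm+".pkl","rb"));h=cv2.cvtColor(cv2.imread(f"pics/{nm}.png"),cv2.COLOR_BGR2HSV)
    b=((h[...,0]>95)&(h[...,0]<130)&(h[...,1]>120)&(h[...,2]>40)).astype(np.uint8)
    m=np.zeros_like(b);m[box[2]:box[3],box[0]:box[1]]=1;b*=m
    q=cv2.convexHull(max(cv2.findContours(b,0,1)[0],key=cv2.contourArea)).reshape(-1,2)
    for z in(.022,.024,.026):
        a=(plane(w,q,H+z*F[:,2],F[:,2])-H)@F
        f=least_squares(lambda p:np.hypot(a[:,0]-p[0],a[:,1]-p[1])-p[2],[0,0,.06],loss='soft_l1',f_scale=.001);print(nm,z,f.x,np.abs(f.fun).max())
go(*pose(1.28,.045))
```

```text
w1 0.022 [-0.0017  0.0002  0.0588] 0.0012007229245811976
w1 0.024 [-0.0012  0.0005  0.0584] 0.0011926109925977715
w1 0.026 [-0.0006  0.0007  0.058 ] 0.0011845066196147919
w2 0.022 [-0.0018 -0.0003  0.059 ] 0.0008125242799362151
w2 0.024 [-0.0012 -0.0005  0.0585] 0.000806328921482892
w2 0.026 [-0.0005 -0.0006  0.0581] 0.0008001362727570391
shift in tool axes/0.5: [ 0.0002 -0.0003  0.2096] turn deg/4: [0.0148 0.0178 0.017 ]
```

play_rows --targets '[-0.002,0,0.05,0,0,0,-1,0,0,0.05,0,0,0,-1,0,0,0.05,0,0,0,-1,0,0,0.03,0,0,0,-1,0,0,0.02,0,0,0,-1,0,0,0,0,0,0,-1]'

```text
time: 5.45
tcp_pos: [0.6115, 0.0125, 0.1894]
orientation: [[0.262, 0.965, -0.016], [0.838, -0.219, 0.499], [0.478, -0.144, -0.866]]
wrist_force: [0.1, 0.2, 0.3]
opening: 0.0872
grip_force: 0.0
```

play_rows --targets '[0,0,0,0,0,0,1,0,0,0,0,0,0,1,0,0,0,0,0,0,1,0,0,0,0,0,0,1,0,0,0,0,0,0,1,0,0,0,0,0,0,1,0,0,0,0,0,0,1,0,0,0,0,0,0,1]' --force 15

```text
time: 6.12
tcp_pos: [0.6121, 0.0109, 0.191]
orientation: [[0.264, 0.965, -0.013], [0.838, -0.222, 0.499], [0.479, -0.143, -0.866]]
wrist_force: [-0.3, -0.4, -0.8]
opening: 0.0415
grip_force: 0.0
```

play_rows --targets '[0,0,0,0,0,0,1,0,0,0,0,0,0,1,0,0,0,0,0,0,1,0,0,0,0,0,0,1,0,0,0,0,0,0,1,0,0,0,0,0,0,1,0,0,0,0,0,0,1]'

```text
time: 6.7
tcp_pos: [0.6128, 0.0108, 0.1908]
orientation: [[0.263, 0.965, -0.012], [0.838, -0.223, 0.498], [0.478, -0.141, -0.867]]
wrist_force: [5.6, -0.6, -2.9]
opening: 0.0181
grip_force: 15.0
```

play_rows --targets '[0,0,0,0,0,0.7,1,0,0,0,0,0,0.9,1,0,0,0,0,0,0.9,1,0,0,0,0,0,0.9,1,0,0,0,0,0,0.9,1,0,0,0,0,0,0.9,1,0,0,0,0,0,0.9,1,0,0,0,0,0,0.9,1,0,0,0,0,0,0.9,1,0,0,0,0,0,0.9,1,0,0,0,0,0,0.9,1,0,0,0,0,0,0.9,1]' --force 25

```text
time: 7.7
tcp_pos: [0.613, 0.0107, 0.1907]
orientation: [[0.847, 0.532, -0.011], [0.466, -0.731, 0.498], [0.257, -0.427, -0.867]]
wrist_force: [6.4, -1.2, -4.0]
opening: 0.0175
grip_force: 25.0
```

Run:
```python
from h import *
print(ctrl.state()['q']);go(*pose(0,.05))
```

```text
[-0.5631  0.5784  1.0479  1.6538 -0.9444  1.5484 -0.3262]
shift in tool axes/0.5: [ 0.0007 -0.0037  0.0004] turn deg/4: [ 0.0428 -0.0406  7.6695]
```

play_rows --targets '[0,0,0,0,0,0.9,1,0,0,0,0,0,0.9,1,0,0,0,0,0,0.9,1,0,0,0,0,0,0.9,1,0,0,0,0,0,0.9,1,0,0,0,0,0,0.9,1,0,0,0,0,0,0.9,1,0,0,0,0,0,0.9,1,0,0,0,0,0,0.47,1,0,0,0,0,0,0,1,0,0,0,0,0,0,1]'

```text
time: 8.62
tcp_pos: [0.613, 0.0105, 0.1907]
orientation: [[1.0, 0.028, -0.011], [0.03, -0.867, 0.498], [0.004, -0.498, -0.867]]
wrist_force: [7.0, -3.0, -5.1]
opening: 0.0181
grip_force: 25.0
```

Run:
```python
from h import *
import pickle
print(ctrl.state()['q']);go(*pose(0,.05))
im=viewer.snapshot("top");cv2.imwrite("pics/t3.png",cv2.resize(im[130:320,220:345,::-1],None,fx=3,fy=3,interpolation=2))
```

```text
[-0.6072  0.6314  1.1373  1.6555 -0.9981  1.5937 -0.8235]
shift in tool axes/0.5: [-0.0012 -0.0038  0.0004] turn deg/4: [ 0.0348 -0.0495  0.0357]
```

play_rows --targets '[0,0,0,0,0,0,0,0,0,0,0,0,0,0,0,0,0,0,0,0,0,0,0,0,0,0,0,0,0,0,0,0,0,0,0,0,0,0,0,0,0,0,0,0,-0.04,0,0,0,0,0,0,-0.08,0,0,0,0,0,0,-0.08,0,0,0,0,0,0,-0.08,0,0,0,0,0,0,-0.08,0,0,0,0,0,0,-0.08,0,0,0,0]'

```text
time: 9.67
tcp_pos: [0.6145, -0.0995, 0.3833]
orientation: [[1.0, 0.029, -0.013], [0.031, -0.866, 0.499], [0.003, -0.499, -0.866]]
wrist_force: [1.0, -0.1, 0.3]
opening: 0.0433
grip_force: 0.0
```

play_rows --targets '[-0.06,0,0,0,0,0,1,-0.06,0,0,0,0,0,1,-0.04,0,0,0,0,0,1,0,0,0,0,0,0,1,0,0,0,0,0,0,1]'

```text
time: 10.08
tcp_pos: [0.5346, -0.1015, 0.382]
orientation: [[1.0, 0.028, -0.011], [0.03, -0.865, 0.5], [0.004, -0.501, -0.866]]
wrist_force: [0.1, 0.0, -0.2]
opening: 0.0181
grip_force: 0.0
```

Run:
```python
from h import *
import pickle
p=viewer.camera_params("wrist");im=viewer.snapshot("wrist");cv2.imwrite("pics/w4.png",im[:,:,::-1]);pickle.dump(p,open("w4.pkl","wb"))
print(ctrl.state()['q'],(p['xyz']-H)@F,(ctrl.state()['tcp_pos']-H)@F)
```

```text
[-0.5204  0.4213  1.2741  1.4746 -0.7923  1.8957 -0.8562] [-0.0013 -0.0029  0.4116] [-0.0008  0.0803  0.2701]
```

View pics/w4.png

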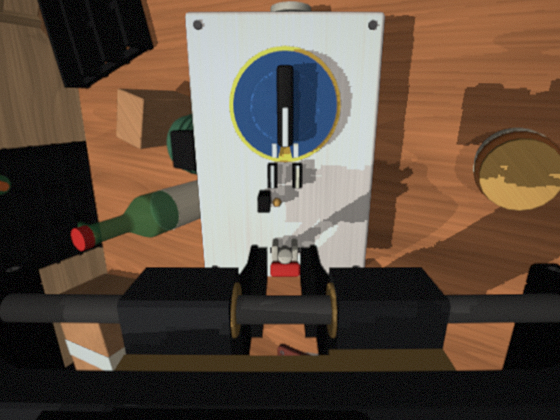

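The w4 view shows the keyway marks at about (276,150) and (296,150), with the slot blocks below at x≈272 and 297. They look aligned, so I'll put numbers on it.

```bash
python3 - <<'E'
from h import *
import pickle
from scipy.optimize import least_squares
w=pickle.load(open("w4.pkl","rb"));im=cv2.imread("pics/w4.png");g=cv2.cvtColor(im,cv2.COLOR_BGR2GRAY).astype(int)
h=cv2.cvtColor(im,cv2.COLOR_BGR2HSV)
b=((h[...,0]>95)&(h[...,0]<130)&(h[...,1]>120)&(h[...,2]>40)).astype(np.uint8);m=b*0;m[40:170,220:350]=1;b*=m
q=cv2.convexHull(max(cv2.findContours(b,0,1)[0],key=cv2.contourArea)).reshape(-1,2)
a=(plane(w,q,H+.024*F[:,2],F[:,2])-H)@F
f=least_squares(lambda p:np.hypot(a[:,0]-p[0],a[:,1]-p[1])-p[2],[0,0,.06],loss='soft_l1',f_scale=.001);print(f.x)
for v in(146,150,154,172,178,184):print(v,g[v,262:308])
for v in(75,85,95):print(v,g[v,270:300])
E
python3 - <<'E'
import cv2
cv2.imwrite("pics/w4c.png",cv2.resize(cv2.imread("pics/w4.png")[50:270,220:360],None,fx=2.7,fy=2.7,interpolation=2))
E
```

```text
[-0.0024 -0.0003  0.0581]
146 [ 75  78  74  76  78  78  75  76  74 104 166 215 221 207 148  83  60  62
  52  61  97 144 153 153 151 121  81  65  62  63  78 138 209 219 216 197
 128  78  73  73  76  78  73  76  78  77]
150 [ 78  74  75  76  77  79  77  74  72 103 165 213 220 210 169  92  69  88
 109 115 112 120 140 143 143 145 144 137 108  77  76 137 207 218 220 201
 129  76  72  75  75  76  77  71  72  75]
154 [191 178 166 148 121  96  83  75  73 102 162 213 221 209 167  95 100 135
 116 120 148 162 179 182 180 178 179 186 179 125  85 136 207 219 218 196
 126  74  74  83  96 115 133 156 172 189]
172 [216 215 217 220 198 111  27  32 101 180 205 163  74  19  22  69 112 125
 116 118 131 147 155 147 125 119 122 121 122 108  50  15  26  71 150 205
 191  95  13  22  69 116 117 120 121 121]
178 [217 215 213 219 200 123  38  30 100 179 208 165  76  13  23  64 116 121
 121 130 150 155 148 132 121 120 123 122 122 107  50  15  21  71 145 193
 161  72  16  28  72 116 118 119 118 121]
184 [214 217 217 219 201 131  45  16  76 153 201 163  75  12  33 101 168 170
 165 173 188 192 184 175 190 192 191 193 190 168  83   6  27  96 175 198
 157  72   8  40 105 163 171 175 190 194]
75 [88 82 77 82 80 70 55 25 23 35 32 36 32 33 27 32 31 23 31 33 22 12 21 29
 41 43 39 37 42 45]
85 [77 78 75 78 76 74 45 26 23 28 33 29 31 30 29 29 27 31 31 25 14 14 15 22
 41 33 35 44 44 48]
95 [80 77 78 76 77 74 57 29 26 29 33 35 30 32 30 24 28 24 24 26 25 13  9 21
 36 39 34 42 43 41]
```

View pics/w4c.png

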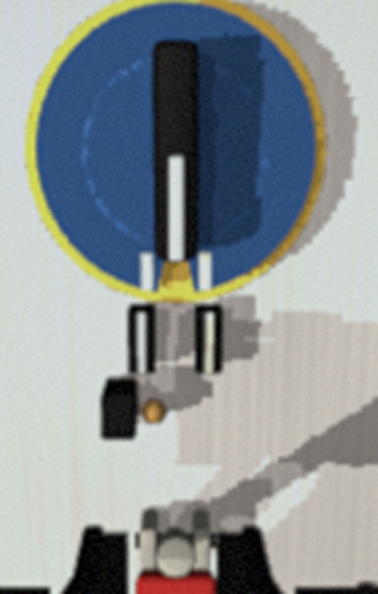

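Keyway marks (mid x 284.8), slot (284.5), grip bar (284.8) and keeper (285) all line up within 0.5 mm. Next I go over behind the pad with the fingers shut.

play_rows --targets '[-0.06,0.001,0,0,0,0,1,-0.06,0.001,0,0,0,0,1,-0.06,0.001,0,0,0,0,1,-0.04,0.001,0,0,0,0,1,0,0,0,0,0,0,1,0,0,0,0,0,0,1]'

```text
time: 10.63
tcp_pos: [0.4351, -0.1051, 0.3837]
orientation: [[0.999, 0.031, -0.009], [0.032, -0.864, 0.502], [0.008, -0.502, -0.865]]
wrist_force: [1.3, 1.4, -0.4]
opening: 0.0004
grip_force: 0.0
```

Run:
```python
from h import *
s=ctrl.state();print(s['q'],(s['tcp_pos']-H)@F,s['opening']);go(*pose(0,.138,-.0025,.1895))
```

```text
[-0.833  -0.0271  1.3273  1.671  -0.4341  1.7352 -1.0619] [-0.0009  0.1807  0.2726] 0.00044357255344829814
shift in tool axes/0.5: [-0.0191  0.0039  0.269 ] turn deg/4: [-0.0408 -0.078   0.0822]
```

play_rows --targets '[-0.003,0.001,0.03,0,0,0,1,-0.003,0.001,0.03,0,0,0,1,-0.003,0.001,0.03,0,0,0,1,0,0,0.03,0,0,0,1,0,0,0.03,0,0,0,1,0,0,0,0,0,0,1]'

```text
time: 11.13
tcp_pos: [0.4296, -0.0672, 0.3139]
orientation: [[0.999, 0.027, -0.018], [0.033, -0.868, 0.496], [-0.002, -0.496, -0.868]]
wrist_force: [-0.2, -0.0, 0.1]
opening: 0.0004
grip_force: 0.0
```

Run:
```python
from h import *
s=ctrl.state();print(s['q'],(s['tcp_pos']-H)@F,s['opening']);go(*pose(0,.138,-.0025,.1895))
```

```text
[-0.8454 -0.105   1.2174  1.8317 -0.377   1.5599 -1.1338] [-0.0028  0.185   0.1931] 0.00043725167595273876
shift in tool axes/0.5: [-0.0087 -0.0012  0.1103] turn deg/4: [0.0634 0.0485 0.0192]
```

play_rows --targets '[-0.004,0,0.03,0,0,0,1,-0.004,0,0.03,0,0,0,1,0,0,0.03,0,0,0,1,0,0,0.02,0,0,0,1,0,0,0,0,0,0,1]'

```text
time: 11.55
tcp_pos: [0.4248, -0.0413, 0.2672]
orientation: [[1.0, 0.027, -0.016], [0.031, -0.867, 0.497], [-0.001, -0.497, -0.868]]
wrist_force: [-0.0, -0.2, 0.0]
opening: 0.0002
grip_force: 0.0
```

Run:
```python
from h import *
s=ctrl.state();print(s['q'],(s['tcp_pos']-H)@F,s['opening'])
im=viewer.snapshot("top");cv2.imwrite("pics/t5.png",im[:,:,::-1])
k0=1.16
t=(s['tcp_pos']-H)@F;prev=t[1:]
for k in np.r_[1.16,np.arange(1.08,-.01,-.09),-.03]:
    y=.185-.102*np.cos(k)+.0215*np.sin(k)+.0095; z=.014+.102*np.sin(k)+.0215*np.cos(k)+.022
    print("k %.2f"%k,y,z,"shift x,z/0.5: %.3f %.3f"%(-(y-prev[0])/.5,-(z-prev[1])/.5));prev=(y,z)
```

```text
[-0.8554 -0.1165  1.184   1.9351 -0.3809  1.4487 -1.1386] [-0.0036  0.1891  0.1397] 0.00019538302909272805
k 1.16 0.17347863483915313 0.13809971697695508 shift x,z/0.5: 0.031 0.003
k 1.08 0.1653865997023049 0.13609325613200005 shift x,z/0.5: 0.016 0.004
k 0.99 0.15650819276058928 0.13307148181975723 shift x,z/0.5: 0.018 0.006
k 0.90 0.14793731179338315 0.1292639590998226 shift x,z/0.5: 0.017 0.008
k 0.81 0.1397433340878799 0.1247015080942171 shift x,z/0.5: 0.016 0.009
k 0.72 0.1319925860750154 0.11942105971761949 shift x,z/0.5: 0.016 0.011
k 0.63 0.12474780644791932 0.11346535673882277 shift x,z/0.5: 0.014 0.012
k 0.54 0.11806763832143188 0.10688260779793976 shift x,z/0.5: 0.013 0.013
k 0.45 0.11200615454341842 0.09972609717992806 shift x,z/0.5: 0.012 0.014
k 0.36 0.1066124200002651 0.0920537535031348 shift x,z/0.5: 0.011 0.015
k 0.27 0.10193009445948904 0.08392768081412746 shift x,z/0.5: 0.009 0.016
k 0.18 0.09799707916426685 0.0754136558843787 shift x,z/0.5: 0.008 0.017
k 0.09 0.09484521004053384 0.06658059577795504 shift x,z/0.5: 0.006 0.018
k 0.00 0.09250000000000001 0.057500000000000044 shift x,z/0.5: 0.005 0.018
k -0.03 0.09190099330324962 0.05443078470494867 shift x,z/0.5: 0.001 0.006
```

View pics/t5.png

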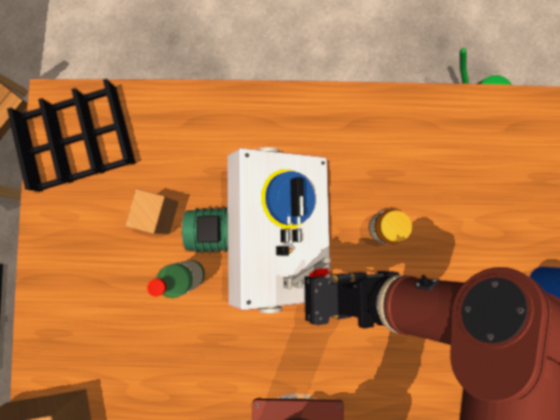

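The top view shows the closed gripper behind the red pad at about (320,273), with the bystanders unmoved. Now I push along the arc.

play_rows --targets '[0.016,0.002,0.001,0,0,0,1,0.015,0,0.002,0,0,0,1,0.016,0,0.004,0,0,0,1,0.018,0,0.006,0,0,0,1,0.017,0,0.008,0,0,0,1,0.016,0,0.009,0,0,0,1,0.016,0,0.011,0,0,0,1,0.014,0,0.012,0,0,0,1]'

```text
time: 12.27
tcp_pos: [0.49, -0.0283, 0.2456]
orientation: [[1.0, 0.028, -0.012], [0.03, -0.867, 0.497], [0.003, -0.497, -0.868]]
wrist_force: [-0.7, -0.0, 0.7]
opening: 0.0003
grip_force: 0.3
```

Run:
```python
from h import *
s=ctrl.state();print(s['q'],(s['tcp_pos']-H)@F,s['wrist_force']@F)
im=viewer.snapshot("scene");cv2.imwrite("pics/s6.png",cv2.resize(im[110:290,160:370,::-1],None,fx=3,fy=3,interpolation=2))
```

```text
[-0.7493  0.2523  1.2249  1.8489 -0.6824  1.5249 -0.8972] [-0.0049  0.1234  0.1154] [0.3483 0.7251 0.6064]
```

View pics/s6.png

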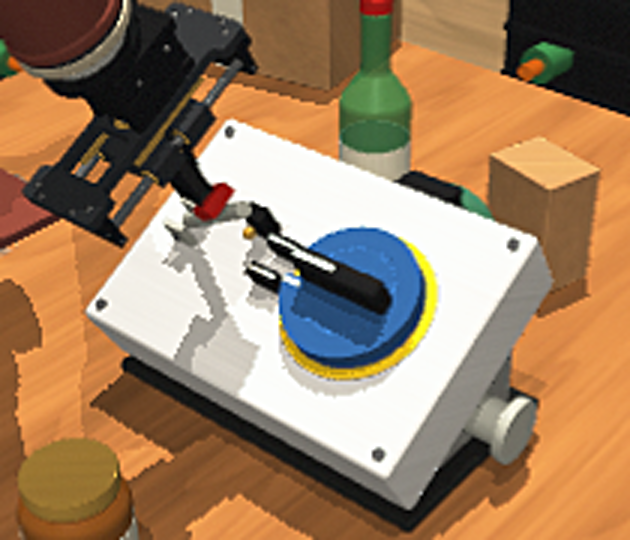

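The scene view shows the fingers on the red pad at about (215,203), pushing the bar down towards the slot. I'll continue.

play_rows --targets '[0.013,-0.002,0.013,0,0,0,1,0.012,-0.001,0.014,0,0,0,1,0.011,0,0.015,0,0,0,1,0.009,0,0.016,0,0,0,1,0.008,0,0.017,0,0,0,1,0.006,0,0.012,0,0,0,1,0.003,0,0.006,0,0,0,1]'

```text
time: 12.9
tcp_pos: [0.5188, -0.002, 0.2049]
orientation: [[1.0, 0.027, -0.014], [0.03, -0.866, 0.498], [0.002, -0.499, -0.867]]
wrist_force: [-0.8, -0.8, -0.4]
opening: 0.0006
grip_force: 0.5
```

Run:
```python
from h import *
s=ctrl.state();print(s['q'],(s['tcp_pos']-H)@F,s['wrist_force']@F)
```

```text
[-0.6993  0.3635  1.1493  1.8535 -0.7871  1.4825 -0.8571] [-0.0032  0.0939  0.0674] [-0.8524  0.8699  0.0569]
```

play_rows --targets '[0.001,0,0.005,0,0,0,1,0.001,0,0.005,0,0,0,1,0,0,0.005,0,0,0,1,0,0,0.004,0,0,0,1,0,0,0,0,0,0,1]'

```text
time: 13.32
tcp_pos: [0.5194, 0.0027, 0.1971]
orientation: [[1.0, 0.027, -0.014], [0.03, -0.866, 0.499], [0.002, -0.499, -0.867]]
wrist_force: [-0.9, 1.4, 0.1]
opening: 0.0005
grip_force: 0.0
```

Run:
```python
from h import *
s=ctrl.state();print((s['tcp_pos']-H)@F,s['wrist_force']@F)
```

```text
[-0.0031  0.0932  0.0583] [ 1.2418  0.8649 -0.6278]
```

play_rows --targets '[0,0,0.004,0,0,0,1,0,0,0.004,0,0,0,1,0,0,0,0,0,0,1]'

```text
time: 13.57
tcp_pos: [0.5197, 0.0039, 0.1947]
orientation: [[1.0, 0.027, -0.012], [0.03, -0.866, 0.499], [0.003, -0.499, -0.867]]
wrist_force: [-2.4, -1.5, 5.8]
opening: 0.0005
grip_force: 2.8
```

Run:
```python
from h import *
s=ctrl.state();print((s['tcp_pos']-H)@F,s['wrist_force']@F)
im=viewer.snapshot("scene");cv2.imwrite("pics/s7.png",cv2.resize(im[110:290,160:370,::-1],None,fx=3,fy=3,interpolation=2))
```

```text
[-0.0033  0.0929  0.0556] [1.6587 2.4415 5.7594]
```

View pics/s7.png

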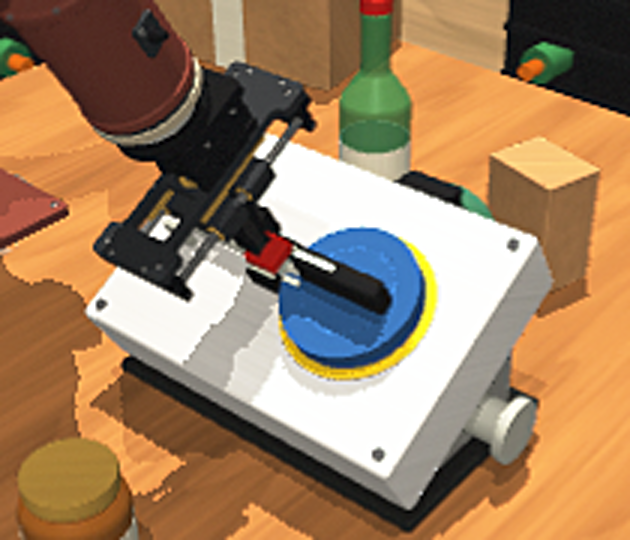

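play_rows --targets '[0,0,0.004,0,0,0,1,0,0,0.004,0,0,0,1,0,0,0,0,0,0,1]'

```text
time: 13.87
tcp_pos: [0.5198, 0.0041, 0.194]
orientation: [[1.0, 0.027, -0.01], [0.028, -0.865, 0.5], [0.005, -0.5, -0.866]]
wrist_force: [-11.8, -10.7, 32.5]
opening: 0.0005
grip_force: 16.8
```

Run:
```python
from h import *
s=ctrl.state();print((s['tcp_pos']-H)@F,s['wrist_force']@F)
```

```text
[-0.0035  0.0927  0.0549] [ 7.2569 12.123  33.3149]
```

The force rose to 33 N within 0.7 mm, well past the detent's 5 N, so the bar is on its hard stop. Backing off straight out of the face.

play_rows --targets '[0,0,-0.01,0,0,0,1,0,0,-0.03,0,0,0,1,0,0,-0.07,0,0,0,1,0,0,-0.08,0,0,0,1,0,0,-0.08,0,0,0,1,0,0,-0.08,0,0,0,1,0,0,-0.06,0,0,0,1,0,0,0,0,0,0,1,0,0,0,0,0,0,1]'

```text
time: 14.62
tcp_pos: [0.5224, -0.0977, 0.3697]
orientation: [[1.0, 0.026, -0.01], [0.028, -0.867, 0.497], [0.004, -0.497, -0.868]]
wrist_force: [-0.2, 0.4, -0.6]
opening: 0.0003
grip_force: 0.0
```

Run:
```python
from h import *
s=ctrl.state();print(s['q'],(s['tcp_pos']-H)@F,s['wrist_force'])
p=viewer.camera_params("wrist");im=viewer.snapshot("wrist")
kx=proj(p,[H+F@np.array([0,y,z]) for y,z in((.083,.0355),(.083,.0355+.012))]);print(kx)
h=cv2.cvtColor(im,cv2.COLOR_RGB2HSV);r=(((h[...,0]<6)|(h[...,0]>174))&(h[...,1]>150)).astype(np.uint8)
q=cv2.connectedComponentsWithStats(r);print([(q[2][i].tolist(),q[3][i].round(1)) for i in range(1,q[0]) if q[2][i][4]>50])
a=cv2.resize(im[40:300,170:400,::-1],None,fx=1.7,fy=1.7,interpolation=2)
b=cv2.resize(viewer.snapshot("scene")[110:290,160:370,::-1],None,fx=1.85,fy=1.85,interpolation=2)
c=np.zeros((450,a.shape[1]+b.shape[1],3),np.uint8);c[:a.shape[0],:a.shape[1]]=a;c[:b.shape[0],a.shape[1]:]=b;cv2.imwrite("pics/fin.png",c)
```

```text
[-0.525   0.3368  1.1994  1.529  -0.7175  1.8232 -0.8969] [-0.0038  0.0932  0.258 ] [-0.1893  0.405  -0.5894]
[[279.1897 172.1856]
 [279.09   174.3613]]
[([270, 156, 24, 29, 657], array([281.5, 170.5])), ([59, 220, 27, 29, 546], array([ 71.9, 234.3]))]
```

View pics/fin.png

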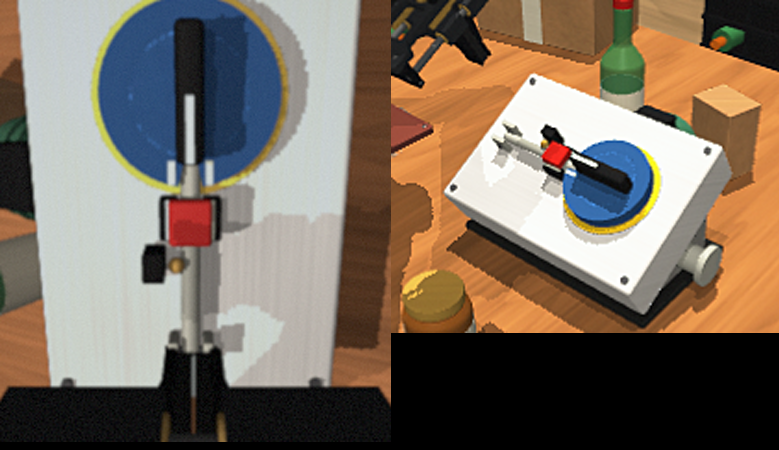

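The final pictures show the bar flat through the slot and into the keyway, with the pad at its shut position between the blocks. The ball is beside the bar, the gripper is clear, and the bystanders haven't moved.

```bash
python3 -c "
from station import order
print(order.hand_in())"
```

```text
the job is handed in; nothing more can be done
None
```

The job is handed in at about 15 s of the 45 s allowed: hub turned to line up with the slot, keeper bar pressed through it into the keyway onto its hard stop (33 N on the pad), gripper withdrawn and touching nothing, and the bottle, jar and carton undisturbed.

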